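# Open the mist pump's feed valve and start the mist

### The arm

A 7-joint arm with a two-finger parallel gripper is mounted at the origin on the work surface. World frame = base frame: x ahead of the robot, y to its left, z up, the work surface at z = 0. Lengths are in m, angles in rad, forces in N, time in s.
With the tool pointing down it reaches from about 0.425 to 0.95 m from the base axis. Payload 16.7 kg.
Tool frame: the origin (TCP) lies midway between the tips of the shut fingers; the grasp point (between the pads) lies 19 mm behind it; z points along the fingers, y is the line along which they close (so a half turn about z gives the same grasp; the last joint's range is limited). The gripper opens to 94 mm and grips with 3 to 60 N. Pads are 16 mm wide; open, the fingers measure 119 mm over their backs; the gripper's body (75 mm by 177 mm) begins 78 mm behind the grasp point.
Start: joints at [0.978, 0.426, 0.074, 1.606, -0.034, 1.111, -0.067], TCP at [0.29, -0.61, 0.205] pointing down, gripper open.
Joint ranges: [-2.85, 2.85], [-0.5, 2.14], [-1.23, 1.37], [0.21, 2.46], [-1.02, 4.16], [0.16, 2.05], [-2.73, 2.73]. Speed limits (rad/s): [1.89, 1.89, 2.39, 2.39, 3.01, 3.01, 3.01].

### API

Orientations are given as a unit quaternion [w, x, y, z].
In Python, from workcell import ctrl gives the robot as it stands.
- The arm moves only by the tool step_arm, never from a script. Its argument "commands" is a list of rows, each a list of 7 numbers: the shift along the world's x, y, z in m, then the turn, a rotation vector about the world's x, y, z in rad, then the closure in counts, from 0 (fully open) to 255 (shut). In form: [[x, y, z, rx, ry, rz, fingers], ...]. A call has 1 to 5 rows; each row shifts and turns the commanded pose from where the row before left it; what a row does not reach is not made up. A row lasts 1/8 s, in which the tool goes at most 62.5 mm and 10.7 degrees, less where a joint would pass 70% of its speed; a pose out of reach is approached as far as the arm can. A call is refused whole if a number of a shift passes 0.0625 or a number of a turn 0.188, either way. A call with a gripper value outside its range is refused whole. The fingers move at their own pace and stop on an object; "squeeze" is the grip in N (left out, the last holds). Time passes only in rows, so rows that do not move let the fingers close. It gives the time, the measured TCP pose, the force, the opening and the grip force at its end, in the units of the state.
- ctrl.get_obs(): the state, without advancing time (a new reading comes with each control period).
- ctrl.capture(name): name is "scene" or "side" or "wrist"; returns the picture (420x560x3 uint8, red, green, blue); there is no depth.
- ctrl.get_calibration(name): a dict with "mtx" (3x3 intrinsics, pixels), "dist_coeffs" ([k1, k2, p1, p2, k3] as OpenCV has them; the pictures are not rectified), "rvec" (rotation vector, rad) and "tvec" (3), from world to camera coordinates, as OpenCV has them; the wrist camera has in their place "hand_eye" (4x4, takes a point from camera to tool coordinates, whose origin is the TCP and whose axes are the flange's). Camera axes: x right, y down, z forward; pixel columns grow to the right and rows downward; lengths in m; the calibration is good to about 2 mm. A picture is of the moment at which its call begins: read the wrist's pose just before it. get_calibration takes no time and is no camera call.
- ctrl.close_job(): hands the job in; it is judged then, once.
The state is a dict: "clock": time; "joint_pos": joint angles; "joint_vel": joint speeds; "joint_torque": joint torques, N m; "ee_pos": TCP position; "orientation": TCP orientation; "contact_force": force on the tool from outside, world axes, zero at the start; "torque": the same for the moment, N m; "width": finger opening in m; "gripper_force": force on a finger pad.
Only numpy, scipy, OpenCV 4.12 (cv2) and the standard library are available. Lean on these libraries where they do the work, as an engineer would, in place of code of your own. Each camera call takes 0.05 s, during which the arm holds its last target. There are 200 camera calls.

### The job

The feed valve of the misting pump has been left throttled: open it all the way to its stop by turning the T-handle anticlockwise, then ease it back a quarter turn so that it will not seize. Only then start the mist at the pump controller: press the second station key from the left fully down and let it go, then the bar-shaped start key, pressing no other key. Leave everything else on the bench where it stands.

Things in the scene. Friction and masses are not known exactly. Their poses are not given: they have to be found in the camera images.
- manifold: Misting set, fixed to the bench: base plate 400 x 270 mm, white upright panel, pump behind it, copper feed line with a brass gate valve in front. Origin on the bench under the valve's spindle; x along the feed line, y from the valve to the panel, z up. Panel face at y = 70 mm, top 162 mm above the bench. A pressure gauge at x = 92 mm rises to 143 mm. The -y side of the handle is open.
- tee_axis (a point): Fixed point on the valve's vertical spindle, at the height of the T-handle bar's axis (125 mm above the bench). Axes as manifold. A 22 mm copper pipe runs along x at y = 47 mm, its axis 150 mm above the bench: it hangs over the panel side of the handle's circle (the bar passes 8 mm under it, fingers do not). Beneath the bar 30 mm are clear from 25 mm off the axis outwards.
- tee (a joint): Angle of the valve's T-handle: steel bar 100 mm long, 10 mm thick (12.6 at the ends), hub 21 mm, turning level about the spindle. 0 shut; grows anticlockwise seen from above to a stop at 15.2 rad, fully open. At 0 and every half turn on, the bar lies along the manifold's x axis. Found 6.4 to 9.5 rad open. Friction 0.3 N m: it stays where left.
- tee_end_a (a point): Centre of one end of the T-handle's bar, 46 mm from the spindle axis; at joint 0 the end on the manifold's +x side.
- tee_end_b (a point): Centre of the other end of the bar, 46 mm from the axis, opposite end a.
- console: Pump controller, fixed to the bench: grey desk box 172 x 222 mm, key face sloping up 12 degrees away from the robot, 40 to 76 mm high, display at the far edge. Origin on the bench under its middle; x away from the robot, y to its left. Far row: 4 round station keys, 22 mm, 44 mm apart. Near row: left a domed stop key, 36 mm; right a bar-shaped start key 50 x 20 mm. Keys travel 5 mm, fully down at 4 N.
- key1 (a joint): Travel of station key 1, counted from the operator's left (+y of the console): 0 up, 0.005 m fully down; counts as pressed from 3.5 mm, held a tenth of a second.
- key2 (a joint): Travel of station key 2, counted from the operator's left (+y of the console): 0 up, 0.005 m fully down; counts as pressed from 3.5 mm, held a tenth of a second.
- key3 (a joint): Travel of station key 3, counted from the operator's left (+y of the console): 0 up, 0.005 m fully down; counts as pressed from 3.5 mm, held a tenth of a second.
- key4 (a joint): Travel of station key 4, counted from the operator's left (+y of the console): 0 up, 0.005 m fully down; counts as pressed from 3.5 mm, held a tenth of a second.
- start (a joint): Travel of the bar-shaped start key: 0 up, 0.005 m fully down; counts as pressed from 3.5 mm, held a tenth of a second.
- stop (a joint): Travel of the domed stop key: 0 up, 0.005 m fully down.
- key2_top (a point): Middle of the top of station key 2 (the second from the left), 14 mm above the key face; z square to the key face. Moves with the key.
- start_top (a point): Middle of the top of the start key, 14 mm above the key face; z square to the key face. Moves with the key.
- bottle1: Bystander, loose: bottle, white, 64 mm across, 155 mm tall. Origin at the centre of its underside, z up.
- bottle2: Bystander, loose: bottle, like bottle1. Origin at the centre of its underside, z up.
- bottle3: Bystander, loose: bottle, like bottle1. Origin at the centre of its underside, z up.
- tumbler: Bystander, loose: steel travel tumbler with a cork band, 74 mm across, 128 mm tall. Origin at the centre of its underside, z up.
- cup: Bystander, loose: white ceramic cup, 72 mm across, 85 mm tall. Origin at the centre of its underside, z up.
- block: Bystander, loose: wooden block 150 x 60 x 30 mm, lying flat. Origin at the centre of its underside, z up.
- shears: Bystander, loose: dark steel bonsai shears lying flat, 175 mm long, 9 mm high. Origin at the centre of its underside, below the pivot.
- tree: Bystander, loose: small pine in a terracotta pot 112 mm across, 200 mm tall in all. Origin at the centre of its underside, z up.

How it is judged:
By the outcome, as a careful person would: the job done as asked, in the order asked, and still so for the second after the job is handed in, with the robot touching nothing.
It also fails if it takes over 72 s, if anything falls off the work surface, if the arm or the gripper's body presses on something with over 40 N, if the wrist force passes 120 N, or if a joint passes its speed limit or range.

## Working session

There is one attempt and no reset: what is moved stays moved. The work goes in short steps, Python scripts to look and compute and a tool call to move; the robot and the scene stay as the last step left them, time stands still between calls to the robot, and variables do not carry over. Pictures are saved under pics/ and viewed, at most 10 in all, crops included, and the job is handed in when it is done.

Besides the shell and the picture viewer there is one more tool, called after "Request:" as name([rows], argument=value, ...), one row to a line, values as JSON. step_arm: Moves the arm, as the interface text tells. Its arguments: {"type":"object","properties":{"commands":{"type":"array","items":{"type":"array","items":{"type":"number"}}},"squeeze":{"type":"number"}},"required":["commands"]}

```bash
mkdir -p pics
cat > h.py <<'E'
import numpy as np, cv2
from workcell import ctrl
from scipy.spatial.transform import Rotation as R
def save(n,f):
    im=ctrl.capture(n); cv2.imwrite('pics/'+f,im[:,:,::-1]); return im
def cam(n,obs=None):
    c=ctrl.get_calibration(n); K=np.array(c['mtx'],float); d=np.array(c['dist_coeffs'],float)
    if 'hand_eye' in c:
        q=np.array(obs['orientation']); T=np.eye(4); T[:3,:3]=R.from_quat(q[[1,2,3,0]]).as_matrix(); T[:3,3]=obs['ee_pos']
        W=np.linalg.inv(T@np.array(c['hand_eye'])); return K,d,cv2.Rodrigues(W[:3,:3])[0],W[:3,3].copy()
    return K,d,np.array(c['rvec'],float).reshape(3,1),np.array(c['tvec'],float).ravel()
def proj(C,P): return cv2.projectPoints(np.array(P,float).reshape(-1,1,3),C[2],C[3],C[0],C[1])[0][:,0]
def onplane(C,uv,z):
    p=cv2.undistortPoints(np.array(uv,float).reshape(-1,1,2),C[0],C[1])[:,0]
    Rm=cv2.Rodrigues(C[2])[0]; o=-Rm.T@C[3]; d=np.c_[p,np.ones(len(p))]@Rm
    return o+d*((np.atleast_1d(z)-o[2])/d[:,2])[:,None]
E
python3 - <<'E'
from h import *
o=ctrl.get_obs()
print(o['clock'],o['ee_pos'],o['orientation'],o['contact_force'])
a=[save(n,n+'0.png') for n in ('scene','side','wrist')]
for n in('scene','side'):
    C=cam(n);Rm=cv2.Rodrigues(C[2])[0];print(n,-Rm.T@C[3],Rm[2])
E
```

```text
0.0 [ 0.28959733 -0.60922033  0.2047681 ] [-6.19783081e-04  9.75485455e-01  2.20062958e-01 -1.91840777e-04] [ 0.43054488  1.32499389 -0.09501409]
scene [1.18369188 0.37578998 0.61271966] [-0.63688755 -0.53992098 -0.5503268 ]
side [0.47434585 0.53288781 0.87565669] [ 0.12254007 -0.62574112 -0.77034536]
```

View pics/scene0.png

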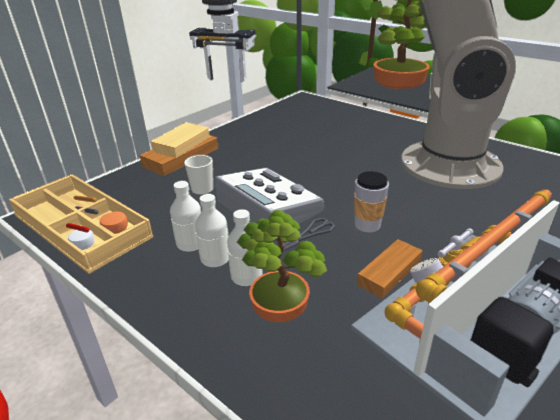

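View pics/side0.png

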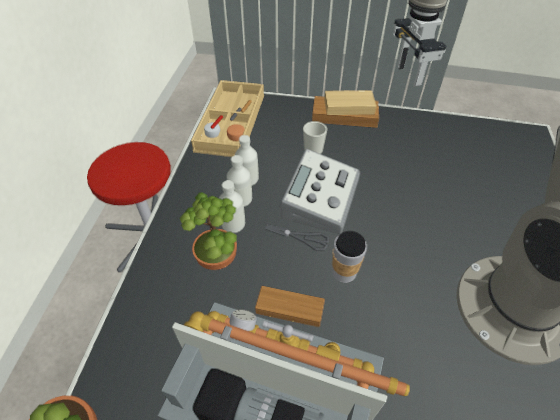

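Run:
```python
import cv2,numpy as np
s=cv2.imread('pics/side0.png');c=cv2.imread('pics/scene0.png')
f=lambda i,x,y,w,h,W,H:cv2.resize(i[y:y+h,x:x+w],(W,H),interpolation=cv2.INTER_CUBIC)
cv2.imwrite('pics/comp1.png',np.vstack([f(s,170,300,250,94,800,301),np.hstack([f(c,380,180,134,99,400,297),f(s,270,140,134,99,400,297)])]))
```

```text
(no output)
```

View pics/comp1.png

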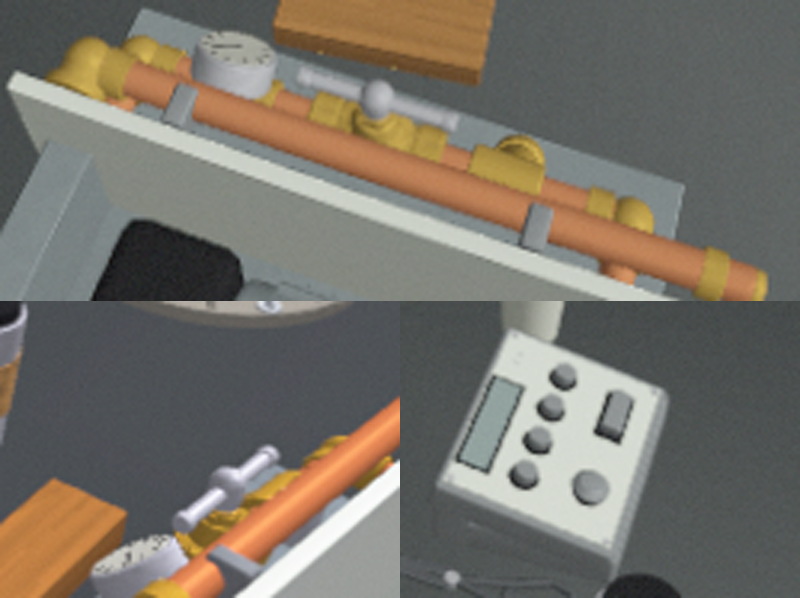

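Run:
```python
from h import *
from scipy.optimize import least_squares
S=cam('side');C=cam('scene')
A=lambda p:np.array(p,float)/3.2+[170,300]
B=lambda p:(np.array(p,float)-[0,301])/2.985+[380,180]
D=lambda p:(np.array(p,float)-[400,301])/2.985+[270,140]
h1=A([[377,99],[306,78],[453,121]]);h2=B([[229,484],[183,521],[271,456]])
f=lambda x:np.r_[(proj(S,x.reshape(3,3))-h1).ravel(),(proj(C,x.reshape(3,3))-h2).ravel()]
r=least_squares(f,np.tile([.5,.3,.12],3));P=r.x.reshape(3,3);print(P,np.round(r.fun,1))
print('fixed z',onplane(S,h1,.125),onplane(C,h2,.125))
e=onplane(S,A([[145,10],[683,185]]),.01);print('base',e,np.linalg.norm(e[1]-e[0]),np.arctan2(*(e[0]-e[1])[[1,0]]))
d=P[1]-P[2];print('bar ang',np.arctan2(d[1],d[0]),np.linalg.norm(d))
k=D([[512,330],[665,392],[612,548],[437,487]])
L=np.array([[.086,-.111,.076],[-.086,-.111,.04],[-.086,.111,.04],[.086,.111,.076]])
def W(p,L): c,s=np.cos(p[2]),np.sin(p[2]); return np.c_[p[0]+c*L[:,0]-s*L[:,1],p[1]+s*L[:,0]+c*L[:,1],L[:,2]]
r=least_squares(lambda p:(proj(S,W(p,L))-k).ravel(),[.5,-.2,0]);p=r.x;print('console',p,np.round(r.fun,1))
K=D([[564,376],[551,407],[538,439],[524,473],[616,410],[590,486]])
xl=0
z=np.full(6,.072)
for i in range(20):
    q=onplane(S,K,z);c,s=np.cos(p[2]),np.sin(p[2]);l=(q[:,:2]-p[:2])@np.array([[c,-s],[s,c]])
    # top point = face + 14mm*n ; z at given horizontal x
    z=.058+l[:,0]*np.tan(np.radians(12))+.014/np.cos(np.radians(12))
print(np.round(np.c_[q,l],4))
```

```text
[[0.51702962 0.20349746 0.12655728]
 [0.56207549 0.19568086 0.12269253]
 [0.47043269 0.21018517 0.12471556]] [-0.1  0.5 -0.1  0.3 -0.3  1.3 -0.3 -0.3 -0.2 -0.2 -0.9 -0.9]
fixed z [[0.51707585 0.20184646 0.125     ]
 [0.56180035 0.19615262 0.125     ]
 [0.47022359 0.20763898 0.125     ]] [[0.51540359 0.20368974 0.125     ]
 [0.56524751 0.19692578 0.125     ]
 [0.47250072 0.21249868 0.125     ]]
base [[0.70088255 0.11382503 0.01      ]
 [0.31200492 0.17639921 0.01      ]] 0.3938798556559204 -0.15954212727397854
bar ang -0.15696809583155918 0.09280555268278869
console [ 0.49571637 -0.26502019 -0.15464145] [-2.6 -2.6  2.3 -1.   2.4  3.6 -2.2 -1.5]
[[ 0.498  -0.3237  0.0747  0.0113 -0.0576]
 [ 0.5054 -0.2804  0.0748  0.0119 -0.0137]
 [ 0.5123 -0.2379  0.0749  0.0122  0.0294]
 [ 0.5194 -0.1948  0.075   0.0126  0.073 ]
 [ 0.4459 -0.2993  0.063  -0.044  -0.0415]
 [ 0.4609 -0.2008  0.0629 -0.0443  0.0581]]
```

View pics/wrist0.png

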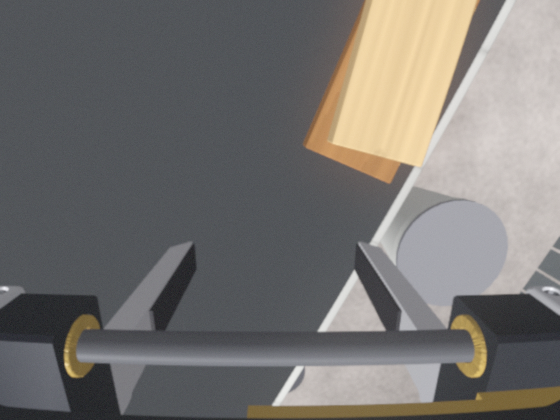

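The wrist view shows only the bench edge and the wooden boxes. In the side view the handle hub is at (288,331) and its bar lies almost parallel to the feed line. Key 2 is at (316,186) and the start key at (342,177). I'm moving over the valve.

Request:
step_arm([
  [0.03,0.052,0.01,0,0,0,0],
  [0.03,0.052,0.01,0,0,0,0],
  [0.03,0.052,0.01,0,0,0,0],
  [0.03,0.052,0.01,0,0,0,0],
  [0.03,0.052,0.01,0,0,0,0],
])

```text
clock: 0.78
ee_pos: [0.4404, -0.3477, 0.2558]
orientation: [0.0, 0.975, 0.22, -0.0]
contact_force: [0.8, -1.1, 0.4]
width: 0.0939
gripper_force: 0.0
```

Request:
step_arm([
  [0.015,0.06,0,0,0,0,0],
  [0.015,0.06,0,0,0,0,0],
  [0.015,0.06,0,0,0,0,0],
  [0.015,0.06,0,0,0,0,0],
  [0.015,0.06,0,0,0,0,0],
])

```text
clock: 1.4
ee_pos: [0.5148, -0.0477, 0.2556]
orientation: [0.0, 0.976, 0.22, 0.0]
contact_force: [0.7, -0.3, -0.1]
width: 0.0941
gripper_force: 0.0
```

Request:
step_arm([
  [0,0.05,0,0,0,-0.12,0],
  [0,0.05,0,0,0,-0.12,0],
  [0,0.05,0,0,0,-0.12,0],
  [0,0.05,0,0,0,-0.12,0],
  [0,0.0,0,0,0,-0.12,0],
])

```text
clock: 2.02
ee_pos: [0.514, 0.1545, 0.2553]
orientation: [-0.001, 0.997, -0.077, -0.0]
contact_force: [0.1, -0.6, -0.7]
width: 0.0942
gripper_force: 0.0
```

Run:
```python
from h import *
o=ctrl.get_obs();print(o['clock'],o['ee_pos'],o['orientation'],o['joint_pos'],o['width'])
save('wrist','w1.png');C=cam('wrist',o);print(proj(C,[[.517,.203,.125],[.562,.196,.125],[.471,.210,.125]]))
```

```text
2.025 [0.51403046 0.15452603 0.25531754] [-6.04391042e-04  9.97009623e-01 -7.72747542e-02 -2.40365240e-04] [-0.07104993  0.18019728 -0.38485779  1.83599523  0.07273146  1.13914058
 -2.20622132] 0.0941819401859562
[[224.5258162  205.58422247]
 [222.61556199 158.55198369]
 [226.61780051 250.10339419]]
```

View pics/w1.png

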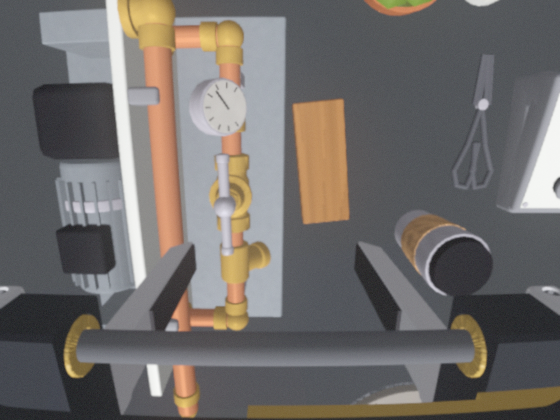

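The wrist view puts the hub at (226,207) and the bar ends at (222,157) and (228,251). That is within 2 mm of the estimate, with the bar along the feed line. My plan is to straddle the hub with the fingers about 36 mm apart, which clears the pipe, and turn the handle like a fork.

Request:
step_arm([
  [0.002,0.0475,0,0,0,0,157],
  [0,0,0,0,0,0.1,157],
  [0,0,0,0,0,0.1,157],
  [0,0,-0.03,0,0,0,157],
  [0,0,-0.03,0,0,0,157],
])

```text
clock: 2.7
ee_pos: [0.517, 0.1972, 0.1948]
orientation: [0.0, 1.0, 0.022, 0.0]
contact_force: [-0.2, 0.6, 0.9]
width: 0.0477
gripper_force: 0.0
```

Request:
step_arm([
  [-0.001,0.0045,0,0,0,0,157],
  [0,0,0,0,0,0,157],
  [0,0,0,0,0,0,157],
])

```text
clock: 3.08
ee_pos: [0.5164, 0.2027, 0.1967]
orientation: [-0.0, 1.0, 0.022, 0.001]
contact_force: [1.2, -0.3, 0.3]
width: 0.0357
gripper_force: 0.0
```

Request:
step_arm([
  [0,0,-0.03,0,0,0,157],
  [0,0,-0.025,0,0,0,157],
  [0,0,-0.015,0,0,0,157],
  [0,0,-0.008,0,0,0,157],
  [0,0,0,0,0,0,157],
])

```text
clock: 3.7
ee_pos: [0.5159, 0.2025, 0.1176]
orientation: [-0.0, 1.0, 0.022, 0.0]
contact_force: [-0.2, 0.3, -0.1]
width: 0.0362
gripper_force: 0.0
```

Request:
step_arm([
  [0,0,0,0,0,0.15,157],
  [0,0,0,0,0,0.15,157],
  [0,0,0,0,0,0.15,157],
  [0,0,0,0,0,0.15,157],
  [0,0,0,0,0,0.15,157],
])

```text
clock: 4.32
ee_pos: [0.5167, 0.2033, 0.1187]
orientation: [-0.0, 0.921, 0.389, 0.001]
contact_force: [3.0, 7.1, -4.2]
width: 0.0363
gripper_force: 7.5
```

```bash
cat > st.py <<'E'
from h import *
o=ctrl.get_obs();q=o['orientation'];x=R.from_quat(np.array(q)[[1,2,3,0]]).as_matrix()[:,0]
print(o['clock'],np.round(o['ee_pos'],4),'F',np.round(o['contact_force'],1),'M',np.round(o['torque'],2),'yaw',np.arctan2(x[1],x[0]).round(3),'j',np.round(o['joint_pos'],2),o['width'])
E
python3 st.py
```

```text
4.325 [0.5167 0.2033 0.1187] F [ 3.   7.1 -4.2] M [ 1.46 -0.75 -0.29] yaw 0.799 j [-0.02  0.38 -0.57  1.93  0.26  0.9  -1.5 ] 0.03631418184934957
```

Request:
step_arm([
  [0,0,0,0,0,0.18,157],
  [0,0,0,0,0,0.18,157],
  [0,0,0,0,0,0.18,157],
  [0,0,0,0,0,0.18,157],
  [0,0,0,0,0,0.18,157],
])

```text
clock: 4.95
ee_pos: [0.5171, 0.2024, 0.1186]
orientation: [0.001, 0.66, 0.751, 0.001]
contact_force: [3.2, -0.1, -1.6]
width: 0.036
gripper_force: 7.3
```

Request:
step_arm([
  [0,0,0,0,0,0.18,157],
  [0,0,0,0,0,0.18,157],
  [0,0,0,0,0,0.18,157],
  [0,0,0,0,0,0.18,157],
  [0,0,0,0,0,0.18,157],
])

```text
clock: 5.58
ee_pos: [0.5181, 0.202, 0.1188]
orientation: [0.002, 0.268, 0.963, 0.001]
contact_force: [9.3, -0.9, -3.9]
width: 0.0362
gripper_force: 7.6
```

```bash
python3 st.py
```

```text
5.575 [0.5181 0.202  0.1188] F [ 9.3 -0.9 -3.9] M [-0.34 -2.37 -0.3 ] yaw 2.598 j [ 0.27  0.49 -0.96  1.92  0.49  0.98  0.11] 0.03622593669687389
```

Request:
step_arm([
  [0,0,0,0,0,0.18,157],
  [0,0,0,0,0,0.18,157],
  [0,0,0,0,0,0.18,157],
  [0,0,0,0,0,0.18,157],
  [0,0,0,0,0,0.18,157],
])

```text
clock: 6.2
ee_pos: [0.519, 0.2024, 0.1189]
orientation: [0.003, -0.177, 0.984, 0.0]
contact_force: [13.4, 2.4, -5.4]
width: 0.0359
gripper_force: 7.3
```

```bash
python3 st.py
```

```text
6.2 [0.519  0.2024 0.1189] F [13.4  2.4 -5.4] M [ 0.75 -3.48 -0.33] yaw -2.786 j [ 0.39  0.59 -1.15  1.91  0.63  1.05  0.9 ] 0.0358826649915926
```

Request:
step_arm([
  [0.002,0,0,0,0,-0.1,157],
  [0,0,0.035,0,0,0,157],
  [0,0,0,0,0,-0.18,157],
  [0,0,0,0,0,-0.18,157],
  [0,0,0,0,0,-0.18,157],
])

```text
clock: 6.82
ee_pos: [0.5184, 0.2023, 0.1535]
orientation: [0.001, 0.147, 0.989, -0.0]
contact_force: [0.1, -0.9, 0.1]
width: 0.0361
gripper_force: 0.0
```

Request:
step_arm([
  [0,0,0,0,0,-0.18,157],
  [0,0,0,0,0,-0.18,157],
  [0,0,0,0,0,-0.18,157],
  [0,0,0,0,0,-0.18,157],
  [0,0,0,0,0,-0.18,157],
])

```text
clock: 7.45
ee_pos: [0.5183, 0.2024, 0.1535]
orientation: [0.001, 0.562, 0.827, 0.0]
contact_force: [-0.1, -0.3, -0.2]
width: 0.0362
gripper_force: 0.0
```

Request:
step_arm([
  [0,0,0,0,0,-0.18,157],
  [0,0,0,0,0,-0.18,157],
  [0,0,0,0,0,-0.18,157],
  [0,0,0,0,0,-0.18,157],
  [0,0,0,0,0,-0.18,157],
])

```text
clock: 8.07
ee_pos: [0.5183, 0.2025, 0.1535]
orientation: [0.0, 0.866, 0.5, 0.001]
contact_force: [0.1, -0.1, -0.6]
width: 0.0362
gripper_force: 0.0
```

Request:
step_arm([
  [0,0,0,0,0,-0.18,157],
  [0,0,0,0,0,-0.18,157],
  [0,0,0,0,0,-0.18,157],
  [0,0,0,0,0,-0.18,157],
  [0,0,0,0,0,-0.18,157],
])

```text
clock: 8.7
ee_pos: [0.5183, 0.2026, 0.1536]
orientation: [-0.0, 0.997, 0.074, 0.001]
contact_force: [0.0, 0.2, -0.6]
width: 0.0356
gripper_force: 0.0
```

Run:
```python
import st
from h import *
save('wrist','w2.png')
```

```text
8.7 [0.5183 0.2026 0.1536] F [ 0.   0.2 -0.6] M [0.01 0.01 0.01] yaw 0.148 j [-0.1   0.32 -0.46  1.9   0.18  0.95 -2.07] 0.035644169927073234
```

View pics/w2.png

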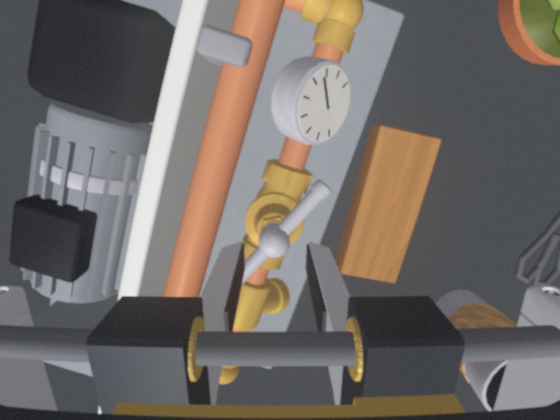

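The hub at (274,240) sits midway between the fingers. The bar is clear of both and about 25° short of being along the pipe. I'm going back down for the second stroke.

Request:
step_arm([
  [0,0,-0.02,0,0,0,157],
  [0,0,-0.015,0,0,0,157],
  [0,0,0,0,0,0.12,157],
  [0,0,0,0,0,0.18,157],
  [0,0,0,0,0,0.18,157],
])

```text
clock: 9.38
ee_pos: [0.5181, 0.2032, 0.1173]
orientation: [-0.001, 0.949, 0.315, 0.0]
contact_force: [4.3, 5.2, -9.1]
width: 0.0359
gripper_force: 7.5
```

Request:
step_arm([
  [0,0,0,0,0,0.18,157],
  [0,0,0,0,0,0.18,157],
  [0,0,0,0,0,0.18,157],
  [0,0,0,0,0,0.18,157],
  [0,0,0,0,0,0.18,157],
])

```text
clock: 10.0
ee_pos: [0.5181, 0.2032, 0.1173]
orientation: [-0.0, 0.717, 0.697, 0.001]
contact_force: [3.3, 4.5, -8.3]
width: 0.0363
gripper_force: 7.5
```

Request:
step_arm([
  [0,0,0,0,0,0.18,157],
  [0,0,0,0,0,0.18,157],
  [0,0,0,0,0,0.18,157],
  [0,0,0,0,0,0.18,157],
  [0,0,0,0,0,0.18,157],
])

```text
clock: 10.62
ee_pos: [0.5182, 0.2031, 0.1174]
orientation: [-0.0, 0.343, 0.939, 0.001]
contact_force: [3.7, 4.6, -9.9]
width: 0.0361
gripper_force: 7.8
```

```bash
python3 st.py
```

```text
10.625 [0.5182 0.2031 0.1174] F [ 3.7  4.6 -9.9] M [ 1.35 -0.92 -0.31] yaw 2.441 j [ 0.26  0.49 -0.94  1.91  0.48  0.98 -0.04] 0.03611754452980008
```

Request:
step_arm([
  [0,0,0,0,0,0.16,157],
  [0,0,0,0,0,0.16,157],
  [0,0,0,0,0,0.16,157],
  [0,0,0,0,0,0.16,157],
  [0,0,0,0,0,0.1,157],
])

```text
clock: 11.25
ee_pos: [0.5182, 0.2031, 0.1174]
orientation: [0.0, -0.019, 1.0, 0.001]
contact_force: [4.4, 6.1, -7.5]
width: 0.0364
gripper_force: 7.7
```

Request:
step_arm([
  [0,0,0,0,0,0.06,157],
  [0,0,0,0,0,0.04,157],
  [0,0,0,0,0,0.04,157],
  [0,0,0,0,0,0.03,157],
])

```text
clock: 11.75
ee_pos: [0.5183, 0.2031, 0.1174]
orientation: [0.0, -0.102, 0.995, 0.001]
contact_force: [4.0, 5.4, -8.9]
width: 0.0362
gripper_force: 7.4
```

```bash
python3 st.py
```

```text
11.75 [0.5183 0.2031 0.1174] F [ 4.   5.4 -8.9] M [ 1.49 -1.02 -0.33] yaw -2.937 j [ 0.38  0.59 -1.14  1.91  0.62  1.05  0.75] 0.036182063593908534
```

Request:
step_arm([
  [0,0,0,0,0,0.04,157],
  [0,0,0,0,0,0.04,157],
  [0,0,0,0,0,0.04,157],
])

```text
clock: 12.12
ee_pos: [0.5183, 0.2032, 0.1174]
orientation: [0.0, -0.161, 0.987, 0.001]
contact_force: [4.3, 7.9, -12.6]
width: 0.0365
gripper_force: 32.4
```

```bash
python3 st.py
```

```text
12.125 [0.5183 0.2032 0.1174] F [  4.3   7.9 -12.6] M [ 1.9  -1.18 -1.46] yaw -2.817 j [ 0.39  0.6  -1.15  1.91  0.63  1.06  0.86] 0.036509497390784344
```

The torque jumped to 1.46 N m at yaw 3.47, which is where the stop was expected. Now I'm turning back clockwise.

Request:
step_arm([
  [0,0,0,0,0,-0.18,157],
  [0,0,0,0,0,-0.18,157],
  [0,0,0,0,0,-0.18,157],
  [0,0,0,0,0,-0.18,157],
  [0,0,0,0,0,-0.18,157],
])

```text
clock: 12.75
ee_pos: [0.518, 0.2023, 0.1176]
orientation: [0.0, 0.287, 0.958, 0.0]
contact_force: [-0.3, -0.2, -0.4]
width: 0.0361
gripper_force: 0.0
```

Request:
step_arm([
  [0,0,0,0,0,-0.18,157],
  [0,0,0,0,0,-0.18,157],
  [0,0,0,0,0,-0.18,157],
  [0,0,0,0,0,-0.18,157],
  [0,0,0,0,0,-0.18,157],
])

```text
clock: 13.38
ee_pos: [0.518, 0.2024, 0.1176]
orientation: [0.0, 0.675, 0.738, 0.0]
contact_force: [-1.4, 0.8, -0.1]
width: 0.0362
gripper_force: 0.0
```

```bash
python3 st.py
```

```text
13.375 [0.518  0.2024 0.1176] F [-1.4  0.8 -0.1] M [ 0.01 -0.08 -0.  ] yaw 1.659 j [ 0.11  0.43 -0.75  1.92  0.36  0.93 -0.72] 0.036178387848694836
```

Request:
step_arm([
  [0,0,0,0,0,-0.05,157],
  [0,0,0,0,0,-0.05,157],
])

```text
clock: 13.62
ee_pos: [0.5181, 0.2029, 0.1177]
orientation: [-0.0, 0.709, 0.705, 0.001]
contact_force: [1.2, 3.8, -0.6]
width: 0.0359
gripper_force: 2.0
```

```bash
python3 st.py
```

```text
13.625 [0.5181 0.2029 0.1177] F [ 1.2  3.8 -0.6] M [ 0.96 -0.41  0.11] yaw 1.564 j [ 0.1   0.42 -0.72  1.92  0.35  0.92 -0.8 ] 0.035884355519642926
```

Request:
step_arm([
  [0,0,0,0,0,-0.05,157],
  [0,0,0,0,0,-0.05,157],
])

```text
clock: 13.88
ee_pos: [0.5183, 0.2032, 0.1178]
orientation: [-0.0, 0.744, 0.669, 0.001]
contact_force: [0.8, 3.6, -0.5]
width: 0.0359
gripper_force: 6.7
```

```bash
python3 st.py
```

```text
13.875 [0.5183 0.2032 0.1178] F [ 0.8  3.6 -0.5] M [ 0.81 -0.48  0.32] yaw 1.465 j [ 0.08  0.42 -0.7   1.92  0.33  0.92 -0.89] 0.035902868028085844
```

Request:
step_arm([
  [0,0,0,0,0,-0.18,157],
  [0,0,0,0,0,-0.18,157],
  [0,0,0,0,0,-0.18,157],
  [0,0,0,0,0,-0.18,157],
  [0,0,0,0,0,-0.18,157],
])

```text
clock: 14.5
ee_pos: [0.5182, 0.2032, 0.1177]
orientation: [-0.0, 0.961, 0.277, 0.001]
contact_force: [1.5, 3.1, -1.4]
width: 0.0362
gripper_force: 7.2
```

Request:
step_arm([
  [0,0,0,0,0,-0.18,157],
  [0,0,0,0,0,-0.18,157],
  [0,0,0,0,0,-0.18,157],
  [0,0,0,0,0,-0.08,157],
  [0,0,0,0,0,0,157],
])

```text
clock: 15.12
ee_pos: [0.5181, 0.2032, 0.1177]
orientation: [-0.0, 1.0, -0.027, 0.0]
contact_force: [1.6, 3.7, -0.8]
width: 0.0362
gripper_force: 4.0
```

```bash
python3 st.py
```

```text
15.125 [0.5181 0.2032 0.1177] F [ 1.6  3.7 -0.8] M [ 0.87 -0.32  0.19] yaw -0.054 j [-0.17  0.36 -0.39  1.94  0.17  0.88 -2.27] 0.03623528974905108
```

Request:
step_arm([
  [0,0,0,0,0,0.1,157],
  [0,0,0.05,0,0,0,157],
  [0,0,0.05,0,0,0,157],
  [0,0,0,0,0,0,157],
])

```text
clock: 15.62
ee_pos: [0.5195, 0.203, 0.2211]
orientation: [-0.001, 1.0, 0.023, 0.003]
contact_force: [0.4, 0.6, -1.5]
width: 0.0362
gripper_force: 0.0
```

Run:
```python
import st
from h import *
o=ctrl.get_obs();save('wrist','w3.png');C=cam('wrist',o)
a=np.array([.517,.2025,.125])
for t in (.906,-.157):
    d=.046*np.array([np.cos(t),np.sin(t),0]);print(proj(C,[a,a+d,a-d]))
```

```text
15.625 [0.5195 0.203  0.2211] F [ 0.4  0.6 -1.5] M [0.01 0.03 0.04] yaw 0.046 j [-0.12  0.25 -0.43  1.84  0.12  1.08 -2.12] 0.03619324112750984
[[274.9101439  213.99398963]
 [233.73716307 179.85820157]
 [313.86010241 246.27376047]]
[[274.9101439  213.99398963]
 [286.07203961 162.06116433]
 [264.64008797 261.76495382]]
```

View pics/w3.png

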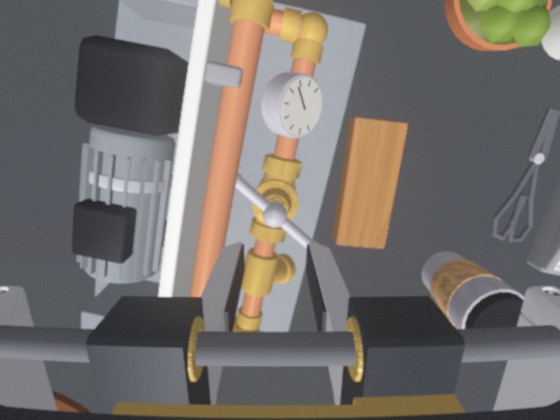

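The bar now runs from about (238,178) to (310,246), within a few degrees of the predicted quarter turn. I'm moving over the controller with the fingers shut and will fit the bar angle numerically.

Request:
step_arm([
  [0,-0.05,0.01,0,0,-0.04,255],
  [0,-0.05,0,0,0,-0.04,255],
  [0,-0.05,0,0,0,-0.04,255],
  [0,-0.05,0,0,0,-0.04,255],
  [0,-0.05,0,0,0,-0.04,255],
])

```text
clock: 16.3
ee_pos: [0.5168, -0.0495, 0.2261]
orientation: [0.0, 0.997, -0.078, -0.001]
contact_force: [0.7, -0.1, 0.4]
width: 0.0004
gripper_force: 0.0
```

Request:
step_arm([
  [0,-0.05,-0.01,0,0,0,255],
  [0,-0.05,0,0,0,0,255],
  [0,-0.05,0,0,0,0,255],
  [-0.01,-0.02,0,0,0,0,255],
  [0,0,0,0,0,0,255],
])

```text
clock: 16.92
ee_pos: [0.5062, -0.2192, 0.2159]
orientation: [-0.0, 0.997, -0.079, -0.001]
contact_force: [0.4, 0.8, -0.5]
width: 0.0006
gripper_force: 0.0
```

Run:
```python
import st
from h import *
o=ctrl.get_obs();im=save('wrist','w4.png');C=cam('wrist',o)
print(proj(C,[[.5123,-.2379,.075],[.5054,-.2804,.0748],[.5194,-.1948,.075],[.4459,-.2993,.063]]))
g=cv2.cvtColor(cv2.imread('pics/w3.png'),cv2.COLOR_BGR2GRAY).astype(np.float32)
best=[]
for cx in np.arange(272,278,.5):
  for cy in np.arange(210,218,.5):
    for a in np.radians(np.arange(32,52,.5)):
      u=np.array([np.cos(a),np.sin(a)]);n=np.array([-u[1],u[0]])
      s=np.r_[-44:-16:29j,16:38:23j]
      f=lambda k:cv2.remap(g,(cx+s*u[0]+k*n[0]).astype(np.float32)[None],(cy+s*u[1]+k*n[1]).astype(np.float32)[None],1).mean()
      best.append((f(0)+f(2)+f(-2)-1.5*f(7)-1.5*f(-7),np.degrees(a),cx,cy))
print(sorted(best)[-4:])
```

```text
16.925 [ 0.5062 -0.2192  0.2159] F [ 0.4  0.8 -0.5] M [ 0.03 -0.03  0.03] yaw -0.158 j [ 0.41  0.22 -0.13  1.86  0.03  1.06 -1.47] 0.0005592465828588808
[[291.82652107 189.41343605]
 [335.13495593 189.55599144]
 [247.69814044 189.17630538]
 [356.47746312 238.0585101 ]]
[(np.float32(188.99344), np.float64(41.5), np.float64(272.5), np.float64(215.5)), (np.float32(189.18062), np.float64(41.0), np.float64(272.5), np.float64(215.5)), (np.float32(189.31517), np.float64(41.5), np.float64(272.0), np.float64(215.0)), (np.float32(189.66699), np.float64(41.0), np.float64(272.0), np.float64(215.0))]
```

View pics/w4.png

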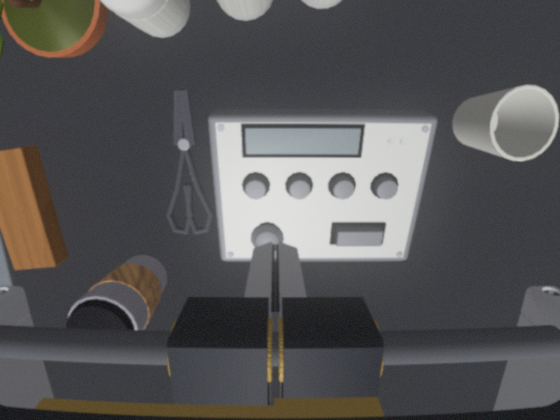

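The wrist view shows the key row at (256,187), (299,187), (343,187) and (386,186), the stop key at (267,235) and the start key at (359,236). So key 2 is (299,187), about 7 mm off the side-view estimate. I trust the wrist view because it also agrees with the row being centred on the console. The bar angle fits the quarter turn within 0.03 rad.

Run:
```python
from h import *
o=ctrl.get_obs();C=cam('wrist',o)
g=cv2.cvtColor(cv2.imread('pics/w4.png'),cv2.COLOR_BGR2GRAY)
K=[[256,187],[299,187],[343,187],[386,186],[359,236]]
m=(g<150).astype(np.uint8)
n,l,s,c=cv2.connectedComponentsWithStats(m[165:255,222:425])
for i in range(n): 
    if 200<s[i,4]<3000: print('blob',s[i],c[i]+[222,165])
q=onplane(C,K,[.0749]*4+[.063]);print(q.round(4))
# console from corners
k=[[211,119],[435,119],[410,262],[221,262]]
L=np.array([[.086,.111,.076],[.086,-.111,.076],[-.086,-.111,.04],[-.086,.111,.04]])
from scipy.optimize import least_squares
def W(p,L): c,s=np.cos(p[2]),np.sin(p[2]); return np.c_[p[0]+c*L[:,0]-s*L[:,1],p[1]+s*L[:,0]+c*L[:,1],L[:,2]]
r=least_squares(lambda p:(proj(C,W(p,L))-k).ravel(),[.5,-.26,-.15]);p=r.x;print('console',p,r.fun.round(1))
c,s=np.cos(p[2]),np.sin(p[2]);print(((q[:,:2]-p[:2])@np.array([[c,-s],[s,c]])).round(4))
```

```text
blob [183   0  20  90 908] [417.84911894 224.13876652]
blob [ 20   7  28  22 276] [256.10869565 180.19565217]
blob [ 64   7  27  22 283] [298.39575972 180.31095406]
blob [106   7  28  24 303] [340.40264026 180.81848185]
blob [149   7  27  26 388] [383.60309278 182.40721649]
blob [ 30  57  46  33 820] [270.97073171 241.42439024]
blob [108  57  56  23 730] [356.51232877 229.0739726 ]
[[ 0.521  -0.2017  0.0749]
 [ 0.5144 -0.2437  0.0749]
 [ 0.5077 -0.2869  0.0749]
 [ 0.5021 -0.3297  0.0749]
 [ 0.4487 -0.3008  0.063 ]]
console [ 0.49378665 -0.26439919 -0.14939266] [-4.5 -2.9  5.7 -2.9 -1.7  3.7  0.5  5.4]
[[ 0.0176  0.066 ]
 [ 0.0173  0.0235]
 [ 0.0171 -0.0202]
 [ 0.0179 -0.0634]
 [-0.0392 -0.0427]]
```

Request:
step_arm([
  [0,-0.01,-0.02,-0.016,-0.104,0,255],
  [0.0015,-0.013,-0.03,-0.016,-0.104,0,255],
  [0,0,-0.03,0,0,0,255],
  [0,0,-0.03,0,0,0,255],
  [0,0,0,0,0,0,255],
])

```text
clock: 17.6
ee_pos: [0.5082, -0.2387, 0.1053]
orientation: [0.007, 0.992, -0.076, 0.103]
contact_force: [-0.9, 1.0, 0.4]
width: 0.0006
gripper_force: 0.0
```

Run:
```python
import st
from h import *
o=ctrl.get_obs();print(R.from_quat(np.array(o['orientation'])[[1,2,3,0]]).as_matrix()[:,2].round(3))
save('side','s2.png');cv2.imwrite('pics/s2c.png',cv2.resize(cv2.imread('pics/s2.png')[110:260,230:430],(800,600),interpolation=2))
```

```text
17.6 [ 0.5082 -0.2387  0.1053] F [-0.9  1.   0.4] M [0.05 0.26 0.01] yaw -0.154 j [ 0.47  0.27 -0.13  2.11 -0.01  0.57 -1.37] 0.0005545872471736839
[ 0.203 -0.029 -0.979]
```

View pics/s2c.png

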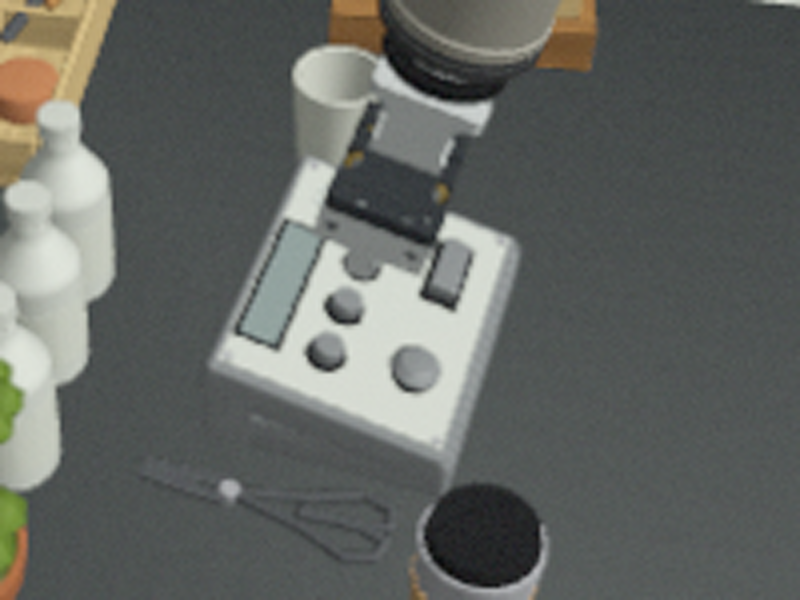

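Run:
```python
from h import *
o=ctrl.get_obs();S=cam('side');t=np.array(o['ee_pos']);z=np.array([.203,-.029,-.979])
P=[t,t-.02*z,t-.05*z,t-.097*z,t-.15*z,[.514,-.243,.075],[.5123,-.2379,.075],[.521,-.2017,.075]]
print(((proj(S,P)-[230,110])*4).round())
print(onplane(S,[[230+326/4,110+349/4],[230+344/4,110+301/4]],.075).round(4))
```

```text
[[353. 270.]
 [362. 250.]
 [375. 219.]
 [396. 167.]
 [422. 104.]
 [343. 299.]
 [345. 305.]
 [325. 342.]]
[[ 0.5197 -0.1961  0.075 ]
 [ 0.5133 -0.2413  0.075 ]]
```

The fingertip shows at crop pixel (360,265), above key 2 at (345,303). Side and wrist estimates now agree on key 2 to about 2 mm. Pressing along the key's normal.

Request:
step_arm([
  [0,-0.003,0,0,0,0,255],
  [0.002,0,-0.01,0,0,0,255],
  [0.002,-0.001,-0.01,0,0,0,255],
  [0.001,0,-0.005,0,0,0,255],
  [0,0,0,0,0,0,255],
])

```text
clock: 18.27
ee_pos: [0.5141, -0.2444, 0.0818]
orientation: [0.008, 0.991, -0.078, 0.104]
contact_force: [-0.8, 0.2, -0.8]
width: 0.0003
gripper_force: 0.0
```

Request:
step_arm([
  [0.0006,0,-0.003,0,0,0,255],
  [0,0,0,0,0,0,255],
])

```text
clock: 18.52
ee_pos: [0.5149, -0.2446, 0.0794]
orientation: [0.008, 0.991, -0.078, 0.105]
contact_force: [-0.1, 0.0, -0.3]
width: 0.0004
gripper_force: 0.0
```

Request:
step_arm([
  [0.0006,0,-0.003,0,0,0,255],
  [0,0,0,0,0,0,255],
])

```text
clock: 18.77
ee_pos: [0.5154, -0.2446, 0.0763]
orientation: [0.008, 0.991, -0.078, 0.105]
contact_force: [-0.7, 0.6, 0.2]
width: 0.0005
gripper_force: 0.0
```

Request:
step_arm([
  [0,0.0015,-0.002,0,0,0,255],
  [0,0,0,0,0,0,255],
])

```text
clock: 19.02
ee_pos: [0.5155, -0.243, 0.0745]
orientation: [0.008, 0.991, -0.078, 0.105]
contact_force: [0.6, -0.2, 2.4]
width: 0.0005
gripper_force: 0.8
```

Request:
step_arm([
  [0.0003,0,-0.002,0,0,0,255],
  [0,0,0,0,0,0,255],
])

```text
clock: 19.27
ee_pos: [0.516, -0.2431, 0.0725]
orientation: [0.008, 0.991, -0.078, 0.105]
contact_force: [0.8, 0.4, 2.8]
width: 0.0005
gripper_force: 1.4
```

Request:
step_arm([
  [0.0003,0,-0.002,0,0,0,255],
  [0,0,0,0,0,0,255],
])

```text
clock: 19.52
ee_pos: [0.5164, -0.2432, 0.0707]
orientation: [0.008, 0.991, -0.078, 0.105]
contact_force: [-1.5, -0.3, 7.7]
width: 0.0002
gripper_force: 3.4
```

Request:
step_arm([
  [0.0002,0,-0.001,0,0,0,255],
  [0,0,0,0,0,0,255],
  [0,0,0,0,0,0,255],
])

```text
clock: 19.9
ee_pos: [0.5165, -0.2432, 0.0703]
orientation: [0.008, 0.991, -0.078, 0.105]
contact_force: [-8.6, 2.0, 21.5]
width: 0.0006
gripper_force: 11.3
```

Request:
step_arm([
  [-0.003,0,0.015,0,0,0,255],
  [-0.003,0,0.015,0,0,0,255],
  [0,0,0,0,0,0,255],
])

```text
clock: 20.27
ee_pos: [0.5107, -0.2435, 0.1009]
orientation: [0.008, 0.991, -0.078, 0.106]
contact_force: [0.2, 0.1, -0.3]
width: 0.0002
gripper_force: 0.0
```

Run:
```python
from h import *
import st
o=ctrl.get_obs();im=save('wrist','w5.png');C=cam('wrist',o)
print(proj(C,[[.449,-.3005,.063],[.514,-.2425,.075]]))
```

```text
20.275 [ 0.5107 -0.2435  0.1009] F [ 0.2  0.1 -0.3] M [ 0.02  0.2  -0.01] yaw -0.156 j [ 0.47  0.28 -0.13  2.11 -0.01  0.55 -1.37] 0.00016008144157854268
[[365.59831736 315.82928659]
 [271.80485199 242.84346425]]
```

View pics/w5.png

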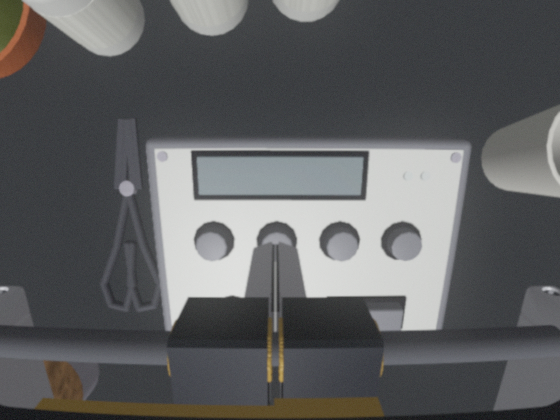

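Key 2 at (277,240) is back up, as are the other keys. Next is the start key.

Request:
step_arm([
  [-0.02,-0.019,0.01,0,0,0,255],
  [-0.025,-0.0185,0,0,0,0,255],
  [-0.025,-0.018,-0.01,0,0,0,255],
  [0,0,0,0,0,0,255],
  [0,0,0,0,0,0,255],
])

```text
clock: 20.95
ee_pos: [0.4407, -0.2983, 0.0993]
orientation: [0.008, 0.991, -0.078, 0.105]
contact_force: [0.6, -0.2, -0.0]
width: 0.0005
gripper_force: 0.0
```

Request:
step_arm([
  [0.002,0,-0.01,0,0,0,255],
  [0.002,-0.001,-0.01,0,0,0,255],
  [0.001,0,-0.007,0,0,0,255],
  [0,0,0,0,0,0,255],
])

```text
clock: 21.45
ee_pos: [0.4451, -0.2992, 0.0716]
orientation: [0.007, 0.992, -0.077, 0.104]
contact_force: [-0.4, -0.9, 0.3]
width: 0.0008
gripper_force: 0.0
```

Request:
step_arm([
  [0.0015,-0.0005,-0.005,0,0,0,255],
  [0,0,0,0,0,0,255],
])

```text
clock: 21.7
ee_pos: [0.4468, -0.3, 0.0673]
orientation: [0.008, 0.991, -0.078, 0.105]
contact_force: [0.2, 0.0, 0.2]
width: 0.0003
gripper_force: 0.0
```

Request:
step_arm([
  [0.0006,0,-0.003,0,0,0,255],
  [0,0,0,0,0,0,255],
])

```text
clock: 21.95
ee_pos: [0.4473, -0.3001, 0.0643]
orientation: [0.008, 0.991, -0.078, 0.105]
contact_force: [-0.2, -0.3, 0.4]
width: 0.0009
gripper_force: 0.0
```

Request:
step_arm([
  [0.0004,0,-0.002,0,0,0,255],
  [0,0,0,0,0,0,255],
])

```text
clock: 22.2
ee_pos: [0.4479, -0.3002, 0.0625]
orientation: [0.008, 0.991, -0.078, 0.105]
contact_force: [0.2, -0.2, 2.2]
width: 0.0006
gripper_force: 0.7
```

Request:
step_arm([
  [0.0004,0,-0.002,0,0,0,255],
  [0.0004,0,-0.002,0,0,0,255],
  [0,0,0,0,0,0,255],
])

```text
clock: 22.58
ee_pos: [0.4487, -0.3003, 0.0585]
orientation: [0.008, 0.991, -0.078, 0.105]
contact_force: [-0.5, -2.4, 3.7]
width: 0.0005
gripper_force: 1.9
```

Request:
step_arm([
  [0.0002,0,-0.001,0,0,0,255],
  [0,0,0,0,0,0,255],
])

```text
clock: 22.82
ee_pos: [0.4489, -0.3004, 0.0581]
orientation: [0.008, 0.991, -0.078, 0.105]
contact_force: [-7.3, 1.9, 18.0]
width: 0.0008
gripper_force: 9.6
```

Bottomed out at 18 N. I'm holding briefly, then releasing and backing off.

Request:
step_arm([
  [0,0,0,0,0,0,255],
  [-0.003,0,0.015,0,0,0,255],
  [-0.006,0,0.03,0,0,0,255],
  [-0.006,0,0.05,0,0,0,255],
  [0,0,0.04,0,0,0,255],
])

```text
clock: 23.45
ee_pos: [0.4332, -0.3, 0.1946]
orientation: [0.008, 0.991, -0.078, 0.105]
contact_force: [0.5, 0.1, 0.1]
width: 0.0005
gripper_force: 0.0
```

Run:
```python
from h import *
import st
a=save('scene','c9.png');b=save('side','s9.png')
f=lambda n,x,y:cv2.imread('pics/'+n)[y:y+300,x:x+400]
cv2.imwrite('pics/fin.png',np.hstack([f('c9.png',150,140),f('s9.png',120,110)]))
```

```text
23.45 [ 0.4332 -0.3     0.1946] F [0.5 0.1 0.1] M [ 0.08  0.2  -0.05] yaw -0.157 j [ 0.66  0.1  -0.13  2.08 -0.09  0.76 -1.13] 0.00048599817062457406Traceback (most recent call last):
  File "<stdin>", line 5, in <module>
    return _nx.concatenate(arrs, 1, dtype=dtype, casting=casting)
           ~~~~~~~~~~~~~~~^^^^^^^^^^^^^^^^^^^^^^^^^^^^^^^^^^^^^^^
ValueError: all the input array dimensions except for the concatenation axis must match exactly, but along dimension 0, the array at index 0 has size 280 and the array at index 1 has size 300
```

```bash
python3 -c "
from workcell import ctrl
print(ctrl.close_job())"
```

```text
the job is handed in; nothing more can be done
None
```

The job is handed in, with no result reported back: the valve was opened to its stop and eased back about a quarter turn (within about 0.03 rad by image fit), then key 2 and the start key were each pressed fully down and released; I took no final look at the bench, having used all 10 picture views.

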